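Square up a sprung wall in the gluing jig

ROBOT

A 6-joint arm with a two-finger parallel gripper is mounted at the origin on a cart in front of the work surface, level with it; the furniture and walls round the work are solid. World frame = base frame: x ahead of the robot, y to its left, z up, the work surface at z = 0. Lengths are in m, angles in rad, forces in N, time in s.
With the tool pointing down it reaches from about 0.375 to 0.975 m from the base axis. Payload 3.8 kg.
Tool frame: the origin (TCP) lies midway between the tips of the shut fingers; the grasp point (between the pads) lies 19 mm behind it; z points along the fingers, y is the line along which they close (so a half turn about z gives the same grasp; the last joint's range is limited). The gripper opens to 88 mm and grips with 3 to 60 N. Pads are 18 mm wide; open, the fingers measure 123 mm over their backs; the gripper's body (75 mm by 187 mm) begins 45 mm behind the grasp point.
Start: joints at [1.219, 0.264, 1.604, -0, 1.274, -0.037], TCP at [0.209, 0.642, 0.209] pointing down, gripper open.
Joint ranges: [-2.63, 2.63], [-0.94, 2.18], [0.31, 2.57], [-1.31, 4.45], [0, 2.66], [-2.55, 2.55]. Speed limits (rad/s): [2.57, 2.57, 3.14, 3.14, 3.14, 3.14].

INTERFACE

Orientations are given as a 3x3 rotation matrix whose columns are the frame's x, y, z axes.
In Python, from rig import sense, imaging, ctrl gives the robot as it stands.
- The arm moves only by the tool move_arm, never from a script. Its argument "steps" is a list of rows, each a list of 2 entries, a list of its own where there are three numbers: the shift along the tool's x, y, z in m, then the turn about the tool's z in degrees. A call has 1 to 5 rows; each row is the pose to reach, as a shift and turn from the pose commanded when the call began, along the tool's axes at that moment; what a row does not reach only later rows make up. A row lasts 1/8 s, in which the tool goes at most 62.5 mm and 10.7 degrees, less where a joint would pass 70% of its speed; a pose out of reach is approached as far as the arm can. A call with a gripper value outside its range is refused whole. "jaw" is the opening, from 0 (shut) to 1 (fully open), set as the call begins (left out, the last holds). The fingers move at their own pace and stop on an object; the grip force is fixed at half the most. Time passes only in rows, so rows that repeat a pose let the fingers close. It gives the time, the measured TCP pose, the force, the opening and the grip force at its end, in the units of the state.
- sense(): the state, without advancing time (a new reading comes with each control period).
- imaging.capture(name): name is "scene" or "top" or "wrist"; returns a dict with "image" (400x640x3 uint8, blue, green, red), "range_z" (400x640 float32, m along the optical axis (not along the pixel's ray), 0 where there is no reading), "intrinsics" (3x3 intrinsics, pixels), "rvec" (rotation vector, rad) and "tvec" (3), from world to camera coordinates, as OpenCV has them. Camera axes: x right, y down, z forward; pixel columns grow to the right and rows downward; lengths in m; the calibration is good to about 2 mm. The wrist camera is an equidistant fisheye: a pixel r from the principal point sees the ray r / f radians off the axis. A picture is of the moment at which its call begins.
- ctrl.sign_off(): hands the job in; it is judged then, once.
The state is a dict: "time": time; "qpos": joint angles; "joint_vel": joint speeds; "joint_torque": joint torques, N m; "position": TCP position; "tcp_rot": TCP orientation; "ft_force": force on the tool from outside, world axes, zero at the start; "torque": the same for the moment, N m; "width": finger opening in m; "grasp_force": force on a finger pad.
Only numpy, scipy, OpenCV 4.12 (cv2) and the standard library are available. Lean on these libraries where they do the work, as an engineer would, in place of code of your own. Each camera call takes 0.05 s, during which the arm holds its last target. There are 200 camera calls.

TASK

Pick up the L-shaped setting square by its upright grip bar and press it heel first, lying flat on the jig's board, into the corner of the gluing jig until one outer face lies flush along the fixed fence and the other is home against the stop block, so that it pushes the leaning sprung wall out to a true right angle. The program finishes while the gripper still holds the square by the bar and presses it firmly against the fence, the stop and the wall: do not let go. Leave the other things on the bench and the jig where they are.

Things in the scene. Friction and masses are not known exactly. Their poses are not given: they have to be found in the camera images.
- square: (All sizes in mm.) Loose setting square: flat L of bare aluminium with an upright wooden grip bar, about 0.35 kg. Origin at the outer corner (heel) of the L, on its underside; z up. Two legs run from there along its +x and +y, each 100 long, 20 wide, 24 high: the outer faces are its planes y = 0 and x = 0. A brace, 16 wide, 22 high, joins the legs below the bar. Starts flat on the bench at the right.
- square_grip (a point): (Sizes in mm.) Grip bar's centre, in the square's frame at x = y = 42.4 (60 from the heel on the diagonal), 47 above the underside. The bar is 14 thick along that diagonal, 60 long across it (along the square's x = -y line), and stands from 22 to 62 above the underside; above the legs nothing stands beside it. This point's axes are the square's.
- jig: Gluing jig (mm), fixed to the bench: plywood board 10 thick with a corner that opens towards the robot. Origin under the board, below the inside corner where the planes of fence and stop faces meet; z up, +x along the fence, +y along the swinging wall when square. The board spans -55 to 150 in both. Seated, the square's origin and axes coincide with the jig's, 10 higher.
- fence: (Sizes in mm.) Fixed aluminium fence on the jig: face in the jig's plane y = 0, from x = -12 to 130, 12 thick (towards -y), 35 high above the board. Friction at the stop can carry a light push meant for the fence, so press on the fence in earnest. Origin at the inside corner on the board's top; axes as the jig's.
- stop: (Sizes in mm.) Fixed aluminium stop block on the jig beside the corner: face in the jig's plane x = 0, from y = 0 to 42, reaching back to x = -28, 35 high above the board. Origin at the inside corner on the board's top; axes as the jig's.
- wall_end (a point): (Sizes in mm.) Far end of the swinging wall, top edge of its inner face. The upright wooden wall is 84 long, 10 thick, 35 high above the board; its inner face swings about an upright hinge axis at jig x = 0, y = 45, and this point lies 86 from that axis. At the start it leans in over the corner, this point up to 36 mm inside the jig's plane x = 0.
- swing_wall (a joint): Angle of the swinging wall, rad: 0 = at a right angle to the fence, positive = leaning inwards (about 0.3 to 0.4 at the start; it can go from -0.15 to 0.5). A light spring and some friction: it takes about 2.5 N at the far end to hold it at 0; let go, it springs back inwards.
- brick_pile: Bystander: pile of small plaster bricks, 27 x 27 x 48 mm, standing on the jig's board behind the fence; origin under its centre.
- brick_block: Bystander: block of stacked plaster bricks, 55 x 39 x 49 mm, at the back left; origin under its centre.
- brick_column: Bystander: pile of small plaster bricks, 27 x 27 x 48 mm, on the bench beyond the square; origin under its centre.
- spring_clamp: Bystander: plastic spring clamp lying flat, 36 x 96 x 13 mm, beyond the jig to the right; origin under its centre.
- glue: Bystander: glue bottle standing, 36 mm across, 92 mm high, left of the jig; origin under its centre.
Mind the look-alikes: they are no part of the job. Leave any orange look-alike of the square alone.

How it is judged:
By the outcome, as a careful person would: the job done as asked, in the order asked, and still so for the second after the job is handed in, while the arm keeps its last pose, push and grip.
It also fails if it takes over 54 s, if anything falls off the work surface, if the arm or the gripper's body presses on something with over 40 N, if the wrist force passes 120 N, or if a joint passes its speed limit or range.

## Working session

There is one attempt and no reset: what is moved stays moved. The work goes in short steps, Python scripts to look and compute and a tool call to move; the robot and the scene stay as the last step left them, time stands still between calls to the robot, and variables do not carry over. Pictures are saved under pics/ and viewed, at most 10 in all, crops included, and the job is handed in when it is done.

Besides the shell and the picture viewer there is one more tool, called in YAML: its name, and indented under it one key for each argument. move_arm: Moves the arm, as the interface text tells. Its arguments: {"type":"object","properties":{"steps":{"type":"array"},"jaw":{"type":"number"}},"required":["steps"]}

```bash
mkdir -p pics; ls
python3 - <<'E'
from rig import sense, imaging
import cv2, numpy as np
for n in ("scene","top"):
    c=imaging.capture(n); cv2.imwrite(f"pics/{n}0.png",c["image"]); np.savez(f"{n}0.npz",**c)
    R=cv2.Rodrigues(c["rvec"])[0]; print(n,c["intrinsics"].tolist(),(-R.T@np.ravel(c["tvec"])).round(3),R.round(2).tolist())
s=sense(); print(s["time"],s["position"],np.round(s["tcp_rot"],3).tolist(),s["width"])
E
```

```text
pics
scene [[462.9050233481013, 0.0, 320.16042368733173], [0.0, 462.9050233481013, 204.73783715816035], [0.0, 0.0, 1.0]] [-0.07   0.798  1.329] [[-0.82, -0.57, -0.01], [-0.43, 0.63, -0.65], [0.37, -0.53, -0.76]]
top [[391.8925449863087, 0.0, 319.96032410991717], [0.0, 391.8925449863087, 195.3730808166094], [0.0, 0.0, 1.0]] [ 0.444 -0.063  1.195] [[0.02, -1.0, 0.01], [-1.0, -0.02, -0.09], [0.09, -0.0, -1.0]]
0.1 [0.20875686 0.64116838 0.20772019] [[-0.951, 0.31, -0.001], [0.31, 0.951, -0.002], [0.0, -0.002, -1.0]] 0.08811708665435128
```

View pics/top0.png

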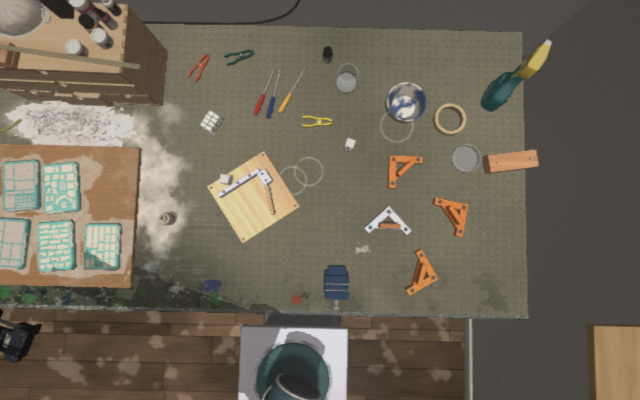

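View pics/scene0.png

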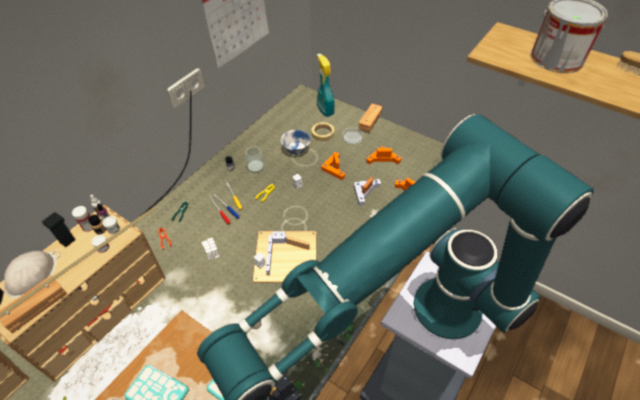

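The top view shows the silver square at (388,221). The look-alikes are the orange squares at (403,171), (452,215) and (422,273), and I leave them alone. The jig is at (253,195), with its fence (silver) at about (245,182) and the wooden wall at (269,200). I choose the silver one with the wooden bar and check it in a crop.

```bash
cat > h.py <<'E'
import numpy as np, cv2
def load(f): return dict(np.load(f))
def cloud(c):
    K=c["intrinsics"];R=cv2.Rodrigues(c["rvec"])[0];t=np.ravel(c["tvec"]);z=c["range_z"]
    v,u=np.mgrid[:400,:640]
    P=np.stack([(u-K[0,2])/K[0,0]*z,(v-K[1,2])/K[1,1]*z,z],-1)-t
    return P@R
def ray(c,uv,h):
    """pixels -> world points on plane z=h"""
    R=cv2.Rodrigues(c["rvec"])[0];t=np.ravel(c["tvec"]);C=-R.T@t
    uv=np.atleast_2d(np.float64(uv));p=cv2.undistortPoints(uv[:,None],c["intrinsics"],None)[:,0]
    d=np.c_[p,np.ones(len(p))]@R
    return C+d*((h-C[2])/d[:,2])[:,None]
E
python3 - <<'E'
from h import *
c=load("top0.npz");P=cloud(c);im=c["image"]
cv2.imwrite("pics/crop0.png",cv2.resize(im[140:260,200:440],None,fx=3.3,fy=3.3,interpolation=cv2.INTER_CUBIC))
print("bench z",np.median(P[150:250,320:360,2]))
hsv=cv2.cvtColor(im,cv2.COLOR_BGR2HSV)
def reg(u0,u1,v0,v1,lo,hi):
    m=np.zeros((400,640),bool);m[v0:v1,u0:u1]=1
    return m&(P[...,2]>lo)&(P[...,2]<hi)
m=reg(355,420,200,240,.014,.034); q=P[m]
r=cv2.minAreaRect(np.float32(q[:,:2]*1000)); print("square legs",m.sum(),r,cv2.boxPoints(r).tolist())
m=reg(355,420,200,245,.045,.08); q=P[m]; r=cv2.minAreaRect(np.float32(q[:,:2]*1000)); print("bar",m.sum(),r,q.mean(0))
m=reg(200,305,145,250,.005,.02); r=cv2.minAreaRect(np.float32(P[m][:,:2]*1000)); print("board",m.sum(),r,cv2.boxPoints(r).tolist(),np.median(P[m][:,2]))
m=reg(200,305,145,250,.035,.055); print("fence etc",m.sum())
s=hsv[...,1]; 
for nm,mm in (("al",m&(s<60)),("wood",m&(s>=60))):
    r=cv2.minAreaRect(np.float32(P[mm][:,:2]*1000)); print(nm,mm.sum(),r,cv2.boxPoints(r).round(0).tolist())
E
```

```text
bench z -0.00031180945074292727
square legs 427 ((447.63665771484375, -268.91278076171875), (100.1688232421875, 100.32597351074219), 43.31806182861328) [[376.783203125, -266.77667236328125], [445.61163330078125, -339.76947021484375], [518.4901123046875, -271.04888916015625], [449.66168212890625, -198.05609130859375]]
bar 103 ((458.19146728515625, -268.62506103515625), (58.243682861328125, 13.64591121673584), 86.57415771484375) [ 0.45817225 -0.26800193  0.06094047]
board 3881 ((538.8504028320312, 140.74322509765625), (314.4654541015625, 317.8148498535156), 1.4026165008544922) [[377.77508544921875, 295.7543029785156], [385.55450439453125, -21.965309143066406], [699.9257202148438, -14.267852783203125], [692.1463012695312, 303.4517517089844]] 0.009808427073192641
fence etc 494
al 384 ((575.874755859375, 159.0859375), (75.75064086914062, 160.30877685546875), 3.99041748046875) [[533.0, 236.0], [544.0, 76.0], [619.0, 82.0], [608.0, 242.0]]
wood 110 ((540.3732299804688, 88.91064453125), (115.11359405517578, 17.556791305541992), 20.000261306762695) [[483.0, 77.0], [489.0, 61.0], [597.0, 100.0], [591.0, 117.0]]
```

View pics/crop0.png

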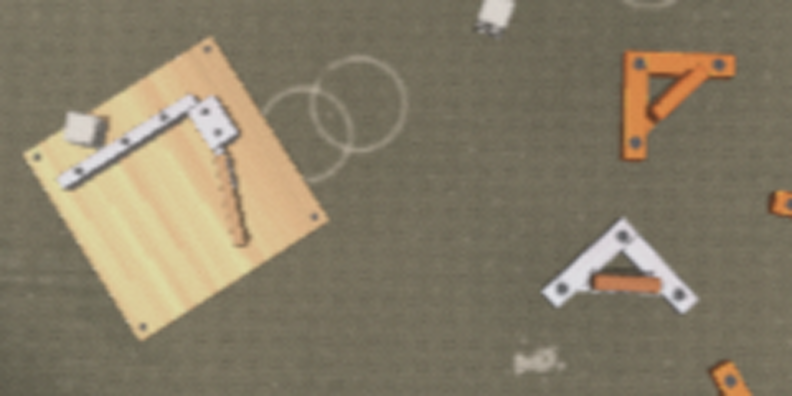

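The crop confirms it: the bare-aluminium L has its heel at crop (622,220) and its wooden bar at (627,283). In the jig, the fence runs from (62,185) to (195,100), the stop is at (215,122), and the wall leans from (220,150) to (242,243). I head over the jig for a closer wrist-camera look on the way.

move_arm:
  steps:
    - [[-0.06,-0.055,-0.02],10]
    - [[-0.1,-0.1,-0.04],20]
    - [[-0.15,-0.14,-0.06],30]
    - [[-0.19,-0.18,-0.07],40]
    - [[-0.23,-0.22,-0.07],50]

```text
time: 0.72
position: [0.3536, 0.3733, 0.279]
tcp_rot: [[-0.369, 0.929, 0.001], [0.929, 0.369, 0.001], [0.0, 0.002, -1.0]]
ft_force: [1.0, 0.2, -0.2]
width: 0.0881
grasp_force: 0.0
```

```bash
cat >> h.py <<'E'
def go(x,y,z,yaw):
    """tool-axis shift to a TCP target with tool y at yaw deg"""
    from rig import sense
    s=sense();R=np.array(s["tcp_rot"]);p=np.array(s["position"])
    d=R.T@(np.array([x,y,z])-p); a=np.degrees(np.arctan2(R[1,1],R[0,1]))
    print("t",round(s["time"],2),"pos",p.round(4),"yaw",round(a,2),"shift",d.round(4),"turn",round((a-yaw+180)%360-180,2),"F",np.round(s["ft_force"],1),"w",round(s["width"],4),"q6",round(s["qpos"][5],2))
E
python3 -c "
from h import *
go(.5,.12,.28,10)"
```

```text
t 0.72 pos [0.3536 0.3733 0.279 ] yaw 21.67 shift [-0.2895  0.0425 -0.0011] turn 11.67 F [ 1.   0.2 -0.2] w 0.0881 q6 0.39
```

move_arm:
  steps:
    - [[-0.06,0.01,0],5]
    - [[-0.12,0.02,0],10]
    - [[-0.18,0.03,0],12]
    - [[-0.24,0.04,0],12]
    - [[-0.29,0.042,0],12]

```text
time: 1.35
position: [0.5008, 0.1193, 0.2776]
tcp_rot: [[-0.172, 0.985, -0.0], [0.985, 0.172, -0.0], [-0.0, -0.0, -1.0]]
ft_force: [0.4, 0.8, 0.2]
width: 0.0882
grasp_force: 0.0
```

Run:
```python
from h import *
from rig import imaging
c=imaging.capture("wrist"); np.savez("w1.npz",**c); cv2.imwrite("pics/w1.png",c["image"])
R=cv2.Rodrigues(c["rvec"])[0]; print(c["intrinsics"].tolist(),(-R.T@np.ravel(c["tvec"])).round(3),R.round(2).tolist())
go(.458,-.268,.15,-1.7)
```

```text
[[309.70691628693146, 0.0, 324.79623098096187], [0.0, 309.70691628693146, 201.18587060396766], [0.0, 0.0, 1.0]] [0.489 0.186 0.454] [[0.99, 0.17, -0.0], [0.17, -0.95, 0.26], [0.04, -0.25, -0.97]]
t 1.4 pos [0.5026 0.1144 0.2774] yaw 9.76 shift [-0.3686 -0.1088  0.1293] turn 11.46 F [ 2.1 -3.2 -0.7] w 0.0883 q6 0.01
```

View pics/w1.png

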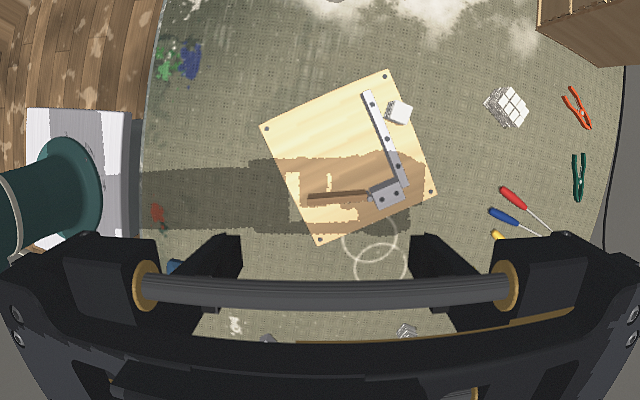

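The wrist view has the board corners at (388,70), (260,127), (318,246) and (438,191). The fence runs from (366,95) to (402,180), the stop is at (387,193), and the wall runs from (370,193) to (308,196). I now measure the jig from this view.

Run:
```python
from h import *
def wcloud(c,D=np.zeros(4)):
    K=c["intrinsics"];R=cv2.Rodrigues(c["rvec"])[0];t=np.ravel(c["tvec"]);z=c["range_z"]
    v,u=np.mgrid[:400,:640]; p=cv2.fisheye.undistortPoints(np.float64(np.stack([u,v],-1)).reshape(-1,1,2),K,D).reshape(400,640,2)
    return (np.concatenate([p*z[...,None],z[...,None]],-1)-t)@R
c=load("w1.npz");P=wcloud(c);z=P[...,2]
reg=np.zeros((400,640),bool);reg[60:255,250:445]=1
print("bench",np.median(P[60:90,250:330,2]))
m=(reg&(z>.005)&(z<.06)).astype(np.uint8)
n,l,st,_=cv2.connectedComponentsWithStats(m);k=1+np.argmax(st[1:,4])
def rect(q):
    r=cv2.minAreaRect(np.float32(q[:,:2]*1000));return r,cv2.boxPoints(r).round(1).tolist()
b=l==k;print("board",rect(P[b]),np.median(P[b&(z<.02)][:,2]))
im=c["image"];s=cv2.cvtColor(im,cv2.COLOR_BGR2HSV)[...,1]
top=b&(z>.035)
print("s hist",np.histogram(s[top],8))
K=c["intrinsics"];R=cv2.Rodrigues(c["rvec"])[0];C=-R.T@np.ravel(c["tvec"])
p=cv2.fisheye.undistortPoints(np.float64([[[388,70]],[[260,127]],[[318,246]],[[438,191]]]),K,np.zeros(4))[:,0]
d=np.c_[p,np.ones(4)]@R; Q=C+d*((.010-C[2])/d[:,2])[:,None];print("clicked corners",(Q*1000).round(1).tolist())
# jig guess: origin from board rect
(cx,cy),(w,h),a=rect(P[b])[0]
th=min([np.radians(a+90*i) for i in range(-4,4)],key=lambda t:abs(t-np.radians(122.6)))
ex=np.array([np.cos(th),np.sin(th)]);ey=np.array([-ex[1],ex[0]])
o=np.array([cx,cy])/1000-.0475*(ex+ey);print("jig th",np.degrees(th),"o",o)
J=np.stack([(P[...,:2]-o)@ex,(P[...,:2]-o)@ey],-1)*1000
f=top&(J[...,0]>15)&(J[...,0]<120)&(abs(J[...,1])<25)&(s<70)
x,y=J[f].T;print("fence n",f.sum())
bins=np.arange(15,121,6);i=np.digitize(x,bins)
g=[(bins[k-1]+3,y[i==k].max(),y[i==k].min()) for k in range(1,len(bins)) if (i==k).sum()>3]
g=np.array(g);print("inner edge fit",np.polyfit(g[:,0],g[:,1],1),"outer",np.polyfit(g[:,0],g[:,2],1))
f=top&(J[...,0]<15)&(J[...,0]>-40)&(J[...,1]>5)&(J[...,1]<40);print("stop x max",np.percentile(J[f][:,0],[2,50,97,100]),"y",J[f][:,1].max())
f=top&(J[...,1]>50);x,y=J[f].T;print("wall fit x(y)",np.polyfit(y,x,1),y.max(),x.max())
```

```text
bench 0.00042147513357035534
board (((536.0885620117188, 137.4171600341797), (206.18389892578125, 205.6024169921875), 34.18238830566406), [[393.0, 164.5], [508.6000061035156, -5.5], [679.0999755859375, 110.30000305175781], [563.5999755859375, 280.3999938964844]]) 0.010353110971231523
s hist (array([1940,  129,   19,   16,   11,   10,   39,  466]), array([  0.   ,  13.125,  26.25 ,  39.375,  52.5  ,  65.625,  78.75 ,
        91.875, 105.   ]))
clicked corners [[564.6, 275.7, 10.0], [398.0, 162.0, 10.0], [510.9, -3.6, 10.0], [677.7, 115.1, 10.0]]
jig th 124.18238830566406 o [0.60206998 0.12480951]
fence n 833
inner edge fit [-0.00314857  0.66889134] outer [-0.07819743 -9.64495255]
stop x max [-27.27618563 -12.41442132   0.07880373   0.8788062 ] y 39.978073809671734
wall fit x(y) [  0.35216371 -20.45244619] 128.66690308489598 27.948979204297178
```

move_arm:
  steps:
    - [[-0.058,-0.016,0],3]
    - [[-0.116,-0.032,0],6]
    - [[-0.174,-0.048,0.005],9]
    - [[-0.232,-0.064,0.01],11.5]
    - [[-0.29,-0.08,0.015],11.5]

```text
time: 2.02
position: [0.4709, -0.1795, 0.2627]
tcp_rot: [[0.027, 1.0, 0.0], [1.0, -0.027, 0.0], [0.0, 0.0, -1.0]]
ft_force: [1.1, 0.4, -0.5]
width: 0.0879
grasp_force: 0.0
```

```bash
python3 -c "
from h import *
go(.458,-.34,.26,-1.7)"
```

```text
t 2.02 pos [ 0.4709 -0.1795  0.2627] yaw -1.55 shift [-0.1608 -0.0085  0.0026] turn 0.15 F [ 1.1  0.4 -0.5] w 0.0879 q6 -0.39
```

move_arm:
  steps:
    - [[-0.055,-0.003,0],0]
    - [[-0.11,-0.006,0],0]
    - [[-0.16,-0.008,0],0]
    - [[-0.16,-0.008,0],0]

```text
time: 2.52
position: [0.4583, -0.3403, 0.2621]
tcp_rot: [[0.031, 1.0, -0.001], [1.0, -0.031, 0.0], [0.0, -0.001, -1.0]]
ft_force: [-1.0, 0.1, 0.1]
width: 0.0883
grasp_force: 0.0
```

```bash
cat >> h.py <<'E'
def wcloud(c,D=np.zeros(4)):
    K=c["intrinsics"];R=cv2.Rodrigues(c["rvec"])[0];t=np.ravel(c["tvec"]);z=c["range_z"]
    v,u=np.mgrid[:400,:640]; p=cv2.fisheye.undistortPoints(np.float64(np.stack([u,v],-1)).reshape(-1,1,2),K,D).reshape(400,640,2)
    return (np.concatenate([p*z[...,None],z[...,None]],-1)-t)@R
def rect(q):
    r=cv2.minAreaRect(np.float32(q[:,:2]*1000));return r,cv2.boxPoints(r).round(1).tolist()
E
python3 - <<'E'
from h import *
from rig import imaging
c=imaging.capture("wrist"); np.savez("w2.npz",**c)
P=wcloud(c);z=P[...,2]
near=(np.hypot(P[...,0]-.458,P[...,1]+.269)<.095)
for nm,lo,hi in (("legs",.016,.03),("bar",.045,.07)):
    m=(near&(z>lo)&(z<hi)).astype(np.uint8)
    n,l,st,_=cv2.connectedComponentsWithStats(m);k=1+np.argmax(st[1:,4]);q=P[l==k]
    print(nm,len(q),rect(q),np.median(q[:,2]))
go(.458,-.269,.15,-1.7)
E
```

```text
legs 2047 (((447.2692565917969, -271.1893005371094), (101.25808715820312, 100.08926391601562), 44.15687942504883), [[376.1000061035156, -270.6000061035156], [445.79998779296875, -342.3999938964844], [518.5, -271.79998779296875], [448.70001220703125, -200.0]]) 0.024294313938231917
bar 539 (((456.7264099121094, -270.9429016113281), (58.90155029296875, 13.306781768798828), 88.2454833984375), [[449.20001220703125, -300.20001220703125], [462.5, -300.6000061035156], [464.29998779296875, -241.6999969482422], [451.0, -241.3000030517578]]) 0.062094136802779476
t 2.58 pos [ 0.4586 -0.3385  0.2621] yaw -1.69 shift [ 0.0693 -0.0025  0.1122] turn 0.01 F [0.4 1.  0.7] w 0.0883 q6 -0.65
```

move_arm:
  steps:
    - [[0.03,0,0.05],0]
    - [[0.0675,-0.002,0.1],-0.6]
    - [[0.0675,-0.002,0.15],-0.6]
    - [[0.0675,-0.002,0.2],-0.6]
    - [[0.0675,-0.002,0.2],-0.6]

```text
time: 3.2
position: [0.4553, -0.266, 0.0589]
tcp_rot: [[0.015, 1.0, -0.008], [1.0, -0.014, 0.006], [0.006, -0.009, -1.0]]
ft_force: [-0.2, 0.5, 0.3]
width: 0.088
grasp_force: 0.0
```

```bash
python3 -c "
from h import *
go(.458,-.271,.029,-1.1)"
```

```text
t 3.2 pos [ 0.4553 -0.266   0.0589] yaw -0.83 shift [-0.0052  0.003   0.0298] turn 0.27 F [-0.2  0.5  0.3] w 0.088 q6 -0.56
```

move_arm:
  steps:
    - [[0,0,0.015],0]
    - [[0,0,0.025],0]
    - [[0,0,0.033],0]
    - [[0,0,0.033],0]
    - [[0,0,0.033],0]

```text
time: 3.82
position: [0.4593, -0.2705, 0.0304]
tcp_rot: [[0.017, 1.0, 0.001], [1.0, -0.017, -0.0], [-0.0, 0.001, -1.0]]
ft_force: [0.5, -0.3, 0.1]
width: 0.0882
grasp_force: 0.0
```

```bash
python3 -c "
from h import *
go(.458,-.271,.029,-1.1)"
```

```text
t 3.83 pos [ 0.4593 -0.2705  0.0304] yaw -0.95 shift [-0.0005 -0.0013  0.0014] turn 0.15 F [ 0.5 -0.3  0.1] w 0.0882 q6 -0.56
```

Well placed; I close the jaw on the bar.

move_arm:
  steps:
    - [[0,0,0],0]
    - [[0,0,0],0]
    - [[0,0,0],0]
    - [[0,0,0],0]
    - [[0,0,0],0]
  jaw: 0

```text
time: 4.45
position: [0.459, -0.2701, 0.03]
tcp_rot: [[0.016, 1.0, -0.0], [1.0, -0.016, 0.0], [0.0, -0.0, -1.0]]
ft_force: [0.2, 0.3, 0.4]
width: 0.0403
grasp_force: 0.0
```

move_arm:
  steps:
    - [[0,0,0],0]
    - [[0,0,0],0]
    - [[0,0,0],0]
  jaw: 0

```text
time: 4.82
position: [0.4588, -0.2702, 0.03]
tcp_rot: [[0.016, 1.0, -0.0], [1.0, -0.016, 0.0], [0.0, -0.0, -1.0]]
ft_force: [-0.6, 0.9, 0.6]
width: 0.0131
grasp_force: 30.0
```

move_arm:
  steps:
    - [[0,0,-0.02],0]
    - [[0,0,-0.05],0]
    - [[0.03,0,-0.085],0]
    - [[0.08,0.002,-0.095],2]
    - [[0.13,0.005,-0.095],4]

```text
time: 5.45
position: [0.4666, -0.1394, 0.126]
tcp_rot: [[0.089, 0.996, 0.002], [0.996, -0.089, -0.0], [-0.0, 0.002, -1.0]]
ft_force: [0.1, 0.1, -2.7]
width: 0.0127
grasp_force: 30.0
```

move_arm:
  steps:
    - [[0.055,0.004,0],2]
    - [[0.11,0.008,0],4]
    - [[0.16,0.012,0],6]
    - [[0.21,0.016,0],6]
    - [[0.25,0.02,0],6]

```text
time: 6.08
position: [0.5069, 0.109, 0.1243]
tcp_rot: [[0.189, 0.982, -0.001], [0.982, -0.189, -0.0], [-0.0, -0.001, -1.0]]
ft_force: [0.4, -1.2, -2.9]
width: 0.0127
grasp_force: 30.0
```

```bash
python3 -c "
from h import *
go(.4805,.148,.06,-10.8)"
```

```text
t 6.08 pos [0.5069 0.109  0.1243] yaw -10.88 shift [ 0.0333 -0.0332  0.0643] turn -0.08 F [ 0.4 -1.2 -2.9] w 0.0127 q6 0.35
```

move_arm:
  steps:
    - [[0.02,-0.02,0.01],0]
    - [[0.033,-0.033,0.02],0]
    - [[0.033,-0.033,0.03],0]
    - [[0.033,-0.033,0.04],0]
    - [[0.033,-0.033,0.04],0]

```text
time: 6.7
position: [0.4809, 0.1446, 0.0838]
tcp_rot: [[0.191, 0.982, -0.002], [0.982, -0.191, -0.001], [-0.001, -0.002, -1.0]]
ft_force: [0.3, 0.4, -2.3]
width: 0.0126
grasp_force: 30.0
```

```bash
python3 -c "
from h import *
from rig import imaging
go(.4805,.148,.06,-10.8)
a=imaging.capture('wrist');b=imaging.capture('scene');t=imaging.capture('top');np.savez('w3.npz',**a);np.savez('s3.npz',**b)
cv2.imwrite('pics/m3.png',np.vstack([np.hstack([a['image'],b['image']])[:, :],np.hstack([t['image'],a['image']*0])])[:, :][::1,::1] if 0 else cv2.resize(np.hstack([a['image'][100:400,150:500],cv2.resize(t['image'][130:280,190:365],(350,300))]),(800,343)))"
```

```text
t 6.7 pos [0.4809 0.1446 0.0838] yaw -11.01 shift [ 0.0033 -0.001   0.0238] turn -0.21 F [ 0.3  0.4 -2.3] w 0.0126 q6 0.44
```

View pics/m3.png

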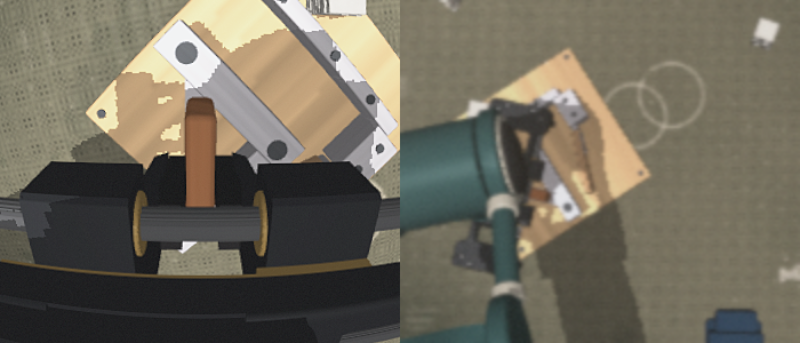

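The composite shows the held square: in the wrist crop its +x leg runs from (165,45) to (290,165), parallel to the fence at (310,20)–(390,160). In the top crop its +y leg at (560,185) lies clear of the wall at (583,160). I check the angle and offsets from the wrist range.

Run:
```python
from h import *
P=wcloud(load("w3.npz"));z=P[...,2]
th=np.radians(124.1);ex=np.array([np.cos(th),np.sin(th)]);ey=np.array([-ex[1],ex[0]]);o=np.array([.602,.1248])
J=np.stack([(P[...,:2]-o)@ex,(P[...,:2]-o)@ey],-1)*1000
def edge(m,nm,f):
    x,y=J[m].T;b=np.arange(x.min()+4,x.max()-4,5);i=np.digitize(x,b)
    g=np.array([(b[k-1]+2.5,f(y[i==k])) for k in range(1,len(b)) if (i==k).sum()>3])
    p=np.polyfit(g[:,0],g[:,1],1);print(nm,m.sum(),x.min().round(1),x.max().round(1),"slope deg",np.degrees(p[0]).round(2),"y at x=80",np.polyval(p,80).round(1),"resid",np.std(g[:,1]-np.polyval(p,g[:,0])).round(2))
u=np.zeros_like(z,bool);u[100:262]=1
leg=u&(z>.068)&(z<.086)&(J[...,0]>75)&(J[...,1]<70)&(J[...,1]>10)
print("leg z",np.median(z[leg])); edge(leg,"leg outer",np.min); edge(leg,"leg inner",np.max)
edge(u&(z>.038)&(z<.05)&(J[...,0]>30)&(abs(J[...,1])<20),"fence inner",np.max)
```

```text
leg z 0.07813455996760403
leg outer 3784 75.0 142.2 slope deg -0.4 y at x=80 47.7 resid 0.18
leg inner 3784 75.0 142.2 slope deg 0.42 y at x=80 68.1 resid 1.01
fence inner 1789 30.0 112.5 slope deg 0.02 y at x=80 0.3 resid 0.2
```

move_arm:
  steps:
    - [[0,0,0.02],0]
    - [[0,0,0.035],0]
    - [[0,0,0.042],0]
    - [[0,0,0.044],0]
    - [[0,0,0.044],0]

```text
time: 7.48
position: [0.4817, 0.1458, 0.0413]
tcp_rot: [[0.19, 0.982, 0.0], [0.982, -0.19, 0.0], [0.0, 0.0, -1.0]]
ft_force: [0.7, 0.3, -2.4]
width: 0.0128
grasp_force: 30.0
```

```bash
python3 -c "
from h import *
go(.5432,.136,.04,-10.9)"
```

```text
t 7.47 pos [0.4817 0.1458 0.0413] yaw -10.94 shift [0.002  0.0622 0.0013] turn -0.04 F [ 0.7  0.3 -2.4] w 0.0128 q6 0.44
```

move_arm:
  steps:
    - [[0,0,0.001],0]
    - [[0,0,0.002],0]
    - [[0,0,0.002],0]

```text
time: 7.85
position: [0.482, 0.146, 0.04]
tcp_rot: [[0.19, 0.982, 0.001], [0.982, -0.19, 0.0], [0.001, 0.001, -1.0]]
ft_force: [-1.9, 0.7, 4.5]
width: 0.0127
grasp_force: 30.0
```

```bash
python3 -c "
from h import *
go(.5432,.136,.04,-10.9)"
```

```text
t 7.85 pos [0.482 0.146 0.04 ] yaw -10.94 shift [0.0018 0.062  0.    ] turn -0.04 F [-1.9  0.7  4.5] w 0.0127 q6 0.44
```

Contact with the board. I slide in towards the corner.

move_arm:
  steps:
    - [[0.001,0.009,0],0]
    - [[0.001,0.018,0],0]
    - [[0.002,0.027,0],0]
    - [[0.002,0.036,0],0]
    - [[0.002,0.044,0],0]

```text
time: 8.48
position: [0.5242, 0.1401, 0.0399]
tcp_rot: [[0.191, 0.982, -0.002], [0.982, -0.191, 0.001], [0.001, -0.003, -1.0]]
ft_force: [-7.0, 3.2, 8.7]
width: 0.0126
grasp_force: 30.1
```

move_arm:
  steps:
    - [[0,0.003,0],0]
    - [[0,0.006,0],0]
    - [[0,0.009,0],0]
    - [[0,0.012,0],0]
    - [[0,0.012,0],0]

```text
time: 9.1
position: [0.5356, 0.1381, 0.0399]
tcp_rot: [[0.191, 0.982, -0.003], [0.982, -0.191, 0.002], [0.001, -0.003, -1.0]]
ft_force: [-7.2, 3.5, 8.6]
width: 0.0124
grasp_force: 30.4
```

```bash
python3 -c "
from h import *
go(.5432,.136,.04,-10.9)"
```

```text
t 9.1 pos [0.5356 0.1381 0.0399] yaw -11.01 shift [-0.0006  0.0079 -0.0001] turn -0.11 F [-7.2  3.5  8.6] w 0.0124 q6 0.4
```

move_arm:
  steps:
    - [[0,0.002,0],0]
    - [[0,0.004,0],0]
    - [[0,0.006,0],0]
    - [[0,0.006,0],0]

```text
time: 9.6
position: [0.5405, 0.137, 0.0399]
tcp_rot: [[0.191, 0.982, -0.005], [0.982, -0.191, 0.002], [0.001, -0.005, -1.0]]
ft_force: [-9.8, 4.1, 11.3]
width: 0.0126
grasp_force: 30.4
```

move_arm:
  steps:
    - [[0,0.001,0],0]
    - [[0,0.002,0],0]
    - [[0,0.002,0],0]

```text
time: 9.98
position: [0.5412, 0.1367, 0.0399]
tcp_rot: [[0.191, 0.982, -0.007], [0.982, -0.191, 0.001], [0.0, -0.007, -1.0]]
ft_force: [-13.5, 3.7, 14.6]
width: 0.0126
grasp_force: 30.3
```

```bash
python3 -c "
from h import *
go(.5432,.136,.04,-10.9)"
```

```text
t 9.97 pos [0.5412 0.1367 0.0399] yaw -11.01 shift [-0.0003  0.0021 -0.0001] turn -0.11 F [-13.5   3.7  14.6] w 0.0126 q6 0.39
```

move_arm:
  steps:
    - [[0.0005,0.001,0],0]
    - [[0.001,0.002,0],0]
    - [[0.0015,0.003,0],0]
    - [[0.0015,0.003,0],0]

```text
time: 10.48
position: [0.5421, 0.1366, 0.04]
tcp_rot: [[0.19, 0.982, -0.012], [0.982, -0.19, -0.001], [-0.003, -0.012, -1.0]]
ft_force: [-19.5, -0.4, 21.2]
width: 0.0125
grasp_force: 30.2
```

```bash
cat >> h.py <<'E'
def jf():
    from rig import sense
    s=sense();th=np.radians(124.1);ex=np.array([np.cos(th),np.sin(th)]);ey=np.array([-ex[1],ex[0]]);o=np.array([.602,.1248])
    f=np.array(s["ft_force"]);p=np.array(s["position"])[:2]-o
    print("jig F",(f[:2]@ex).round(1),(f[:2]@ey).round(1),f[2].round(1),"TCP jig mm",(p@ex*1000).round(2),(p@ey*1000).round(2),"torque",np.round(s["torque"],2),"R z",np.array(s["tcp_rot"])[:,2].round(4))
E
python3 -c "
from h import *
go(.5432,.136,.04,-10.9);jf()"
```

```text
t 10.47 pos [0.5421 0.1366 0.04  ] yaw -10.98 shift [-0.0004  0.0012 -0.    ] turn -0.08 F [-19.5  -0.4  21.2] w 0.0125 q6 0.39
jig F 10.6 16.4 21.2 TCP jig mm 43.33 42.97 torque [-0.04  3.27 -0.13] R z [-1.200e-02 -5.000e-04 -9.999e-01]
```

```bash
cat > chk.py <<'E'
from h import *
from rig import imaging
import sys
c=imaging.capture("wrist");cv2.imwrite(f"pics/{sys.argv[1]}.png",cv2.resize(c["image"][60:300,130:530],(800,480)))
P=wcloud(c);z=P[...,2]
th=np.radians(124.1);ex=np.array([np.cos(th),np.sin(th)]);ey=np.array([-ex[1],ex[0]]);o=np.array([.602,.1248])
J=np.stack([(P[...,:2]-o)@ex,(P[...,:2]-o)@ey],-1)*1000
u=np.zeros_like(z,bool);u[100:262]=1
def plane(m,nm):
    A=np.c_[J[m],np.ones(m.sum())];s=np.linalg.lstsq(A,z[m]*1000,rcond=None)[0];print(nm,m.sum(),"slope mrad",(s[:2]*1000).round(1),"z at (70,10)",(s@[70,10,1]).round(2), "std",np.std(z[m]*1000-A@s).round(2),"x",J[m][:,0].min().round(),J[m][:,0].max().round(),"y",J[m][:,1].min().round(1),J[m][:,1].max().round(1))
x,y=J[...,0],J[...,1]
plane(u&(abs(z-.034)<.006)&(x>55)&(x<99)&(y>3)&(y<17),"leg")
plane(u&(abs(z-.045)<.003)&(x>15)&(x<128)&(y<-2)&(y>-10),"fence")
plane(u&(abs(z-.010)<.004)&(x>40)&(x<140)&(y>26)&(y<90),"board")
go(.5432,.136,.04,-10.9);jf()
E
python3 chk.py c1
```

```text
leg 1757 slope mrad [2.5 5.5] z at (70,10) 34.5 std 0.65 x 55.0 99.0 y 3.0 17.0
fence 2243 slope mrad [-3.9 -4.9] z at (70,10) 45.37 std 0.73 x 15.0 110.0 y -10.0 -2.0
board 10574 slope mrad [0.2 1.2] z at (70,10) 10.38 std 0.65 x 40.0 140.0 y 26.0 90.0
t 10.53 pos [0.5421 0.1366 0.04  ] yaw -10.98 shift [-0.0004  0.0012 -0.    ] turn -0.08 F [-20.   -0.3  22.2] w 0.013 q6 0.39
jig F 11.0 16.7 22.2 TCP jig mm 43.32 42.98 torque [-0.1   3.24 -0.2 ] R z [-1.190e-02 -5.000e-04 -9.999e-01]
```

View pics/c1.png

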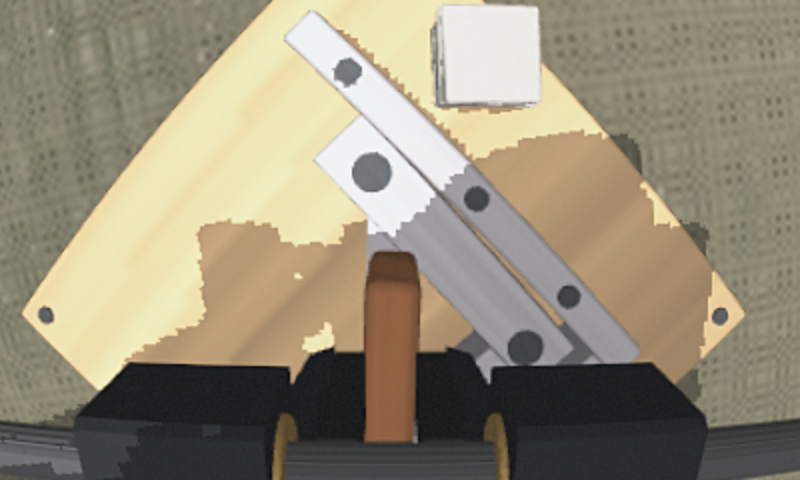

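The crop shows the +x leg nearly along the fence, with a thin wedge of board visible from (460,220) to (560,320) on the heel side. So there is a small yaw error; I measure it.

```bash
cat >> chk.py <<'E'
def edge(m,nm,f):
    X,Y=J[m].T;b=np.arange(X.min(),X.max(),5);i=np.digitize(X,b)
    g=np.array([(b[k-1]+2.5,f(Y[i==k])) for k in range(1,len(b)) if (i==k).sum()>5])
    p=np.polyfit(g[:,0],g[:,1],1);print(nm,g[:,0].min(),g[:,0].max(),"slope deg",np.degrees(p[0]).round(2),"y at x=20,100",np.polyval(p,[20,100]).round(1),"resid",np.std(g[:,1]-np.polyval(p,g[:,0])).round(2))
lg=u&(abs(z-.034)<.004)&(x>22)&(x<99)&(y>-5)&(y<30)
edge(lg,"leg outer",np.min);edge(lg&(x>60),"leg inner",np.max)
fe=u&(abs(z-.045)<.004)&(x>15)&(x<125)&(y<10)&(y>-20)
edge(fe,"fence inner",np.max);edge(fe,"fence outer",np.min)
E
python3 chk.py c2 | tail -4
```

```text
leg outer 24.539629050173094 94.53962905017309 slope deg -2.0 y at x=20,100 [ 2.4 -0.4] resid 0.23
leg inner 62.52674820615407 92.52674820615407 slope deg -15.14 y at x=20,100 [38.3 17.2] resid 2.26
fence inner 17.51944070096178 107.51944070096178 slope deg -0.07 y at x=20,100 [-0.2 -0.3] resid 0.17
fence outer 17.51944070096178 107.51944070096178 slope deg 0.4 y at x=20,100 [-12.6 -12. ] resid 2.23
```

move_arm:
  steps:
    - [[0,0,0],-0.7]
    - [[0,0,0],-1.4]
    - [[0,0,0],-2]
    - [[0,0,0],-2]

```text
time: 11.08
position: [0.5423, 0.1366, 0.04]
tcp_rot: [[0.156, 0.988, -0.011], [0.988, -0.156, -0.0], [-0.002, -0.011, -1.0]]
ft_force: [-18.4, 0.2, 20.2]
width: 0.0127
grasp_force: 30.7
```

```bash
python3 chk.py c3
```

```text
leg 1750 slope mrad [ 5.5 12.1] z at (70,10) 34.49 std 0.63 x 55.0 99.0 y 3.0 17.0
fence 2226 slope mrad [-2.8 -8. ] z at (70,10) 45.34 std 0.73 x 15.0 109.0 y -10.0 -2.0
board 10731 slope mrad [0.6 1. ] z at (70,10) 10.37 std 0.64 x 40.0 140.0 y 26.0 90.0
t 11.12 pos [0.5423 0.1366 0.04  ] yaw -9.01 shift [-0.0005  0.001  -0.    ] turn 1.89 F [-19.1   0.6  19.7] w 0.0125 q6 0.36
jig F 11.2 15.4 19.7 TCP jig mm 43.22 42.8 torque [-0.06  3.17 -0.37] R z [-1.140e-02 -2.000e-04 -9.999e-01]
leg outer 24.517671360000833 94.51767136000083 slope deg -1.9 y at x=20,100 [ 2.3 -0.3] resid 0.13
leg inner 62.514244172499076 92.51424417249908 slope deg -15.63 y at x=20,100 [38.9 17.1] resid 2.25
fence inner 17.519812349181855 107.51981234918188 slope deg 0.14 y at x=20,100 [-0.2 -0. ] resid 0.14
fence outer 17.519812349181855 107.51981234918188 slope deg 0.52 y at x=20,100 [-12.6 -11.9] resid 2.07
```

The square pivots in the pads: its heel rubs on the stop, which carries the push. I back off the stop, press on the fence first with less down-force, and then push home to the stop.

move_arm:
  steps:
    - [[0.002,-0.002,-0.0003],0]
    - [[0.004,-0.0035,-0.0006],0]
    - [[0.005,-0.005,-0.0006],0]
    - [[0.006,-0.004,-0.0006],0]
    - [[0.007,-0.003,-0.0006],0]

```text
time: 11.75
position: [0.5428, 0.1396, 0.0403]
tcp_rot: [[0.154, 0.988, -0.007], [0.988, -0.154, -0.007], [-0.008, -0.006, -1.0]]
ft_force: [-12.5, -16.9, 16.4]
width: 0.0127
grasp_force: 30.2
```

```bash
python3 chk.py c4
```

```text
leg 1741 slope mrad [ 2.5 16.9] z at (70,10) 34.49 std 0.64 x 55.0 99.0 y 3.0 17.0
fence 2307 slope mrad [-1.4  8.1] z at (70,10) 45.63 std 0.73 x 15.0 113.0 y -10.0 -2.0
board 10449 slope mrad [-0.1  0.5] z at (70,10) 10.41 std 0.64 x 40.0 140.0 y 26.0 90.0
t 11.8 pos [0.5428 0.1395 0.0402] yaw -8.87 shift [-0.0034  0.001   0.0003] turn 2.03 F [-11.9 -14.6  15.6] w 0.0127 q6 0.37
jig F -5.4 18.0 15.6 TCP jig mm 45.42 40.79 torque [-2.54  1.98 -0.14] R z [-0.0077 -0.0074 -0.9999]
leg outer 24.504820989409257 94.50482098940925 slope deg 0.01 y at x=20,100 [0.1 0.1] resid 0.13
leg inner 62.50994017261896 92.509940172619 slope deg -10.31 y at x=20,100 [33.3 18.9] resid 3.47
fence inner 17.510756380386262 112.51075638038624 slope deg 0.18 y at x=20,100 [-0.2  0. ] resid 0.15
fence outer 17.510756380386262 112.51075638038624 slope deg 0.88 y at x=20,100 [-12.9 -11.7] resid 2.33
```

The +x leg is now flush along the fence. I slide it along the fence to the stop.

move_arm:
  steps:
    - [[-0.0007,0.0007,0],0]
    - [[-0.0014,0.0014,0],0]
    - [[-0.0022,0.0022,0],0]
    - [[-0.003,0.003,0],0]
    - [[-0.003,0.003,0],0]

```text
time: 12.42
position: [0.5428, 0.1394, 0.0402]
tcp_rot: [[0.156, 0.988, -0.012], [0.988, -0.156, -0.002], [-0.004, -0.011, -1.0]]
ft_force: [-18.1, -3.6, 19.6]
width: 0.0126
grasp_force: 30.1
```

```bash
python3 chk.py c5
```

```text
leg 1728 slope mrad [ 6.  13.4] z at (70,10) 34.49 std 0.65 x 55.0 99.0 y 3.0 17.0
fence 2312 slope mrad [-1.   5.5] z at (70,10) 45.57 std 0.78 x 15.0 113.0 y -10.0 -2.0
board 10401 slope mrad [0.5 1. ] z at (70,10) 10.37 std 0.64 x 40.0 140.0 y 26.0 90.0
t 12.47 pos [0.5428 0.1394 0.0402] yaw -8.96 shift [-0.0033  0.0009  0.0002] turn 1.94 F [-17.7  -3.7  19.3] w 0.0129 q6 0.36
jig F 6.9 16.8 19.3 TCP jig mm 45.26 40.84 torque [-0.62  3.11 -0.16] R z [-0.0119 -0.0022 -0.9999]
leg outer 24.500065659461253 94.50006565946126 slope deg 0.11 y at x=20,100 [0.  0.2] resid 0.14
leg inner 62.549616859314334 92.54961685931437 slope deg -11.52 y at x=20,100 [34.6 18.5] resid 3.45
fence inner 17.515127152206375 112.51512715220635 slope deg 0.11 y at x=20,100 [-0.2  0. ] resid 0.14
fence outer 17.515127152206375 112.51512715220635 slope deg 0.52 y at x=20,100 [-12.9 -12.2] resid 2.71
```

move_arm:
  steps:
    - [[-0.0007,0.0007,-0.0003],0]
    - [[-0.0014,0.0014,-0.0006],0]
    - [[-0.0022,0.0022,-0.0006],0]
    - [[-0.003,0.003,-0.0006],0]
    - [[-0.003,0.003,-0.0006],0]

```text
time: 13.1
position: [0.5434, 0.1386, 0.0405]
tcp_rot: [[0.157, 0.988, -0.015], [0.988, -0.157, 0.002], [-0.001, -0.015, -1.0]]
ft_force: [-22.4, 6.5, 20.8]
width: 0.0129
grasp_force: 30.1
```

```bash
python3 chk.py c6|tail -6
```

```text
t 13.15 pos [0.5433 0.1386 0.0405] yaw -9.02 shift [-0.0026  0.0003  0.0005] turn 1.88 F [-23.4   5.6  20.4] w 0.0127 q6 0.36
jig F 17.7 16.3 20.4 TCP jig mm 44.29 40.85 torque [ 0.86  3.88 -0.15] R z [-0.0154  0.0017 -0.9999]
leg outer 24.521349217136844 94.52134921713684 slope deg -0.0 y at x=20,100 [0.2 0.1] resid 0.14
leg inner 62.518360835900744 92.51836083590078 slope deg -12.45 y at x=20,100 [35.4 18.1] resid 3.21
fence inner 17.520145690287826 107.52014569028785 slope deg 0.08 y at x=20,100 [-0.2 -0.1] resid 0.15
fence outer 17.520145690287826 107.52014569028785 slope deg -0.04 y at x=20,100 [-12.5 -12.5] resid 1.82
```

move_arm:
  steps:
    - [[-0.0007,0.0007,-0.0003],0]
    - [[-0.0014,0.0014,-0.0006],0]
    - [[-0.0022,0.0022,-0.0006],0]
    - [[-0.003,0.003,-0.0006],0]
    - [[-0.003,0.003,-0.0006],0]

```text
time: 13.78
position: [0.5447, 0.1364, 0.0413]
tcp_rot: [[0.157, 0.987, -0.018], [0.988, -0.157, 0.004], [0.001, -0.018, -1.0]]
ft_force: [-26.3, 9.3, 24.4]
width: 0.0125
grasp_force: 30.2
```

```bash
cat >> chk.py <<'E'
X=J[u&(abs(z-.034)<.004)&(x>60)&(x<120)&(y>4)&(y<16)]
print("leg tip x",[round(float(X[(X[:,1]>k)&(X[:,1]<k+2),0].max()),1) for k in range(4,16,2)])
X=J[u&(abs(z-.045)<.004)&(x>60)&(y<-3)&(y>-10)];print("fence tip x",[round(float(X[(X[:,1]>k)&(X[:,1]<k+2),0].max()),1) for k in range(-10,-4,2)])
E
python3 chk.py c7|tail -8
```

```text
t 13.82 pos [0.5447 0.1364 0.0413] yaw -9.04 shift [-0.0006 -0.0014  0.0013] turn 1.86 F [-25.4  10.   25.2] w 0.0127 q6 0.35
jig F 22.5 15.4 25.2 TCP jig mm 41.72 40.99 torque [ 1.53  4.53 -0.11] R z [-0.0177  0.0035 -0.9998]
leg outer 24.546454227920368 94.54645422792036 slope deg 0.09 y at x=20,100 [0.  0.1] resid 0.15
leg inner 62.506183379286064 92.50618337928603 slope deg -12.35 y at x=20,100 [35.  17.7] resid 2.66
fence inner 17.506828030965544 107.50682803096552 slope deg 0.03 y at x=20,100 [-0.2 -0.1] resid 0.13
fence outer 17.506828030965544 107.50682803096552 slope deg 0.35 y at x=20,100 [-12.6 -12.1] resid 2.13
leg tip x [100.7, 100.7, 100.7, 100.6, 101.0, 100.6]
fence tip x [103.8, 105.6, 107.3]
```

```bash
python3 chk.py c8|head -3
```

```text
leg 1760 slope mrad [38.5 13.5] z at (70,10) 36.65 std 0.66 x 55.0 99.0 y 3.0 17.0
fence 2217 slope mrad [-2.5  2.1] z at (70,10) 45.51 std 0.74 x 15.0 109.0 y -10.0 -2.0
board 10587 slope mrad [0.4 0.9] z at (70,10) 10.38 std 0.64 x 40.0 140.0 y 26.0 90.0
```

move_arm:
  steps:
    - [[-0.0005,0.0005,0.0006],0]
    - [[-0.001,0.001,0.0012],0]
    - [[-0.0015,0.0015,0.0018],0]
    - [[-0.0015,0.0015,0.0018],0]

```text
time: 14.38
position: [0.5449, 0.1356, 0.0405]
tcp_rot: [[0.158, 0.987, -0.02], [0.988, -0.157, 0.005], [0.002, -0.02, -1.0]]
ft_force: [-31.0, 10.9, 32.3]
width: 0.0132
grasp_force: 30.1
```

```bash
python3 chk.py c9
```

```text
leg 1760 slope mrad [27.1  5.9] z at (70,10) 35.92 std 0.66 x 55.0 99.0 y 3.0 17.0
fence 2212 slope mrad [-2.7 -0.7] z at (70,10) 45.46 std 0.71 x 15.0 108.0 y -10.0 -2.0
board 10744 slope mrad [0.4 0.5] z at (70,10) 10.39 std 0.64 x 40.0 140.0 y 26.0 90.0
t 14.43 pos [0.5449 0.1356 0.0405] yaw -9.06 shift [ 0.0002 -0.0017  0.0005] turn 1.84 F [-31.9  12.5  32. ] w 0.0132 q6 0.35
jig F 28.2 19.4 32.0 TCP jig mm 40.93 41.27 torque [ 1.98  5.45 -0.16] R z [-0.0198  0.0048 -0.9998]
leg outer 24.552685242645865 94.55268524264586 slope deg 0.05 y at x=20,100 [0.  0.1] resid 0.19
leg inner 62.530059732349606 92.53005973234957 slope deg -22.13 y at x=20,100 [45.5 14.6] resid 1.83
fence inner 17.53749130784913 107.53749130784911 slope deg 0.08 y at x=20,100 [-0.2 -0.1] resid 0.19
fence outer 17.53749130784913 107.53749130784911 slope deg 1.06 y at x=20,100 [-12.8 -11.4] resid 2.04
leg tip x [99.5, 99.5, 99.0, 99.4, 99.4, 99.4]
fence tip x [102.3, 104.3, 106.5]
```

The square is home in x, but raising the tool tilted it. I ease the stop push and press it back down flat.

move_arm:
  steps:
    - [[0.0004,-0.0004,0.0007],0]
    - [[0.0008,-0.0007,0.0014],0]
    - [[0.0011,-0.001,0.002],0]
    - [[0.0011,-0.001,0.002],0]

```text
time: 14.92
position: [0.5444, 0.1362, 0.0395]
tcp_rot: [[0.157, 0.987, -0.019], [0.988, -0.157, 0.004], [0.001, -0.02, -1.0]]
ft_force: [-32.9, 9.0, 38.0]
width: 0.0131
grasp_force: 30.1
```

```bash
python3 chk.py c10
```

```text
leg 1764 slope mrad [9.3 2.7] z at (70,10) 34.77 std 0.66 x 55.0 99.0 y 3.0 17.0
fence 2245 slope mrad [-3.2  6.1] z at (70,10) 45.54 std 0.73 x 15.0 109.0 y -10.0 -2.0
board 10773 slope mrad [0.5 0.8] z at (70,10) 10.38 std 0.64 x 40.0 140.0 y 26.0 90.0
t 14.97 pos [0.5445 0.1362 0.0395] yaw -9.04 shift [-0.0004 -0.0012 -0.0005] turn 1.86 F [-32.6   9.1  37. ] w 0.0128 q6 0.35
jig F 25.8 21.9 37.0 TCP jig mm 41.68 41.27 torque [ 1.51  5.72 -0.19] R z [-0.0192  0.0037 -0.9998]
leg outer 24.51311647743142 94.51311647743142 slope deg 0.08 y at x=20,100 [0.  0.1] resid 0.18
leg inner 62.50346142372462 92.50346142372459 slope deg -14.61 y at x=20,100 [37.2 16.8] resid 2.39
fence inner 17.500106655535813 107.50010665553582 slope deg 0.03 y at x=20,100 [-0.2 -0.1] resid 0.18
fence outer 17.500106655535813 107.50010665553582 slope deg 0.2 y at x=20,100 [-12.7 -12.4] resid 2.38
leg tip x [99.1, 99.5, 99.0, 99.4, 99.3, 99.2]
fence tip x [103.1, 105.1, 106.6]
```

move_arm:
  steps:
    - [[0,0,0.0006],0]
    - [[0,0,0.0012],0]
    - [[0,0,0.0012],0]
    - [[0,0,0.0012],0]

```text
time: 15.48
position: [0.5444, 0.1363, 0.0393]
tcp_rot: [[0.157, 0.987, -0.019], [0.988, -0.157, 0.004], [0.001, -0.02, -1.0]]
ft_force: [-36.2, 8.7, 43.8]
width: 0.0128
grasp_force: 30.1
```

```bash
python3 chk.py c11
```

```text
leg 1753 slope mrad [6.  7.8] z at (70,10) 34.6 std 0.65 x 55.0 99.0 y 3.0 17.0
fence 2254 slope mrad [-3.2 -1.1] z at (70,10) 45.45 std 0.72 x 15.0 109.0 y -10.0 -2.0
board 10769 slope mrad [0.3 0.3] z at (70,10) 10.42 std 0.65 x 40.0 140.0 y 26.0 90.0
t 15.53 pos [0.5444 0.1363 0.0392] yaw -9.04 shift [-0.0004 -0.0011 -0.0007] turn 1.86 F [-35.2   9.2  44.2] w 0.0132 q6 0.35
jig F 27.4 24.0 44.2 TCP jig mm 41.8 41.31 torque [ 1.52  6.32 -0.12] R z [-0.0195  0.0038 -0.9998]
leg outer 24.51368839285866 94.51368839285865 slope deg 0.11 y at x=20,100 [-0.   0.2] resid 0.18
leg inner 62.51261689968324 92.51261689968324 slope deg -13.8 y at x=20,100 [36.3 17.1] resid 2.42
fence inner 17.60469224399783 107.6046922439978 slope deg 0.05 y at x=20,100 [-0.2 -0.1] resid 0.19
fence outer 17.60469224399783 107.6046922439978 slope deg 0.92 y at x=20,100 [-12.8 -11.5] resid 1.73
leg tip x [99.2, 99.6, 99.2, 99.5, 99.4, 99.4]
fence tip x [103.2, 105.0, 106.8]
```

move_arm:
  steps:
    - [[-0.0004,0.0004,0.0002],0]
    - [[-0.0008,0.0008,0.0004],0]
    - [[-0.0011,0.0011,0.0006],0]
    - [[-0.0011,0.0011,0.0006],0]

```text
time: 16.02
position: [0.5442, 0.1358, 0.0385]
tcp_rot: [[0.158, 0.987, -0.022], [0.987, -0.158, 0.005], [0.002, -0.022, -1.0]]
ft_force: [-38.3, 12.0, 45.5]
width: 0.0133
grasp_force: 30.1
```

```bash
python3 chk.py c12; python3 -c "
from h import *
from rig import imaging
t=imaging.capture('top');s=imaging.capture('scene');np.savez('t12.npz',**t)
cv2.imwrite('pics/m12.png',np.hstack([cv2.resize(t['image'][140:260,200:310],(440,480),interpolation=cv2.INTER_CUBIC),cv2.resize(s['image'][210:300,230:297],(357,480),interpolation=cv2.INTER_CUBIC)]))"
```

```text
leg 1773 slope mrad [7.5 2. ] z at (70,10) 34.6 std 0.66 x 55.0 99.0 y 3.0 17.0
fence 2256 slope mrad [-4.2 -6.8] z at (70,10) 45.31 std 0.73 x 15.0 108.0 y -10.0 -2.0
board 10852 slope mrad [0.6 0.2] z at (70,10) 10.41 std 0.65 x 40.0 140.0 y 26.0 90.0
t 16.07 pos [0.5442 0.1358 0.0385] yaw -9.07 shift [ 0.     -0.001  -0.0014] turn 1.83 F [-38.2  11.9  44.7] w 0.0133 q6 0.35
jig F 31.2 24.9 44.7 TCP jig mm 41.55 41.68 torque [ 1.96  6.71 -0.12] R z [-0.0217  0.005  -0.9998]
leg outer 24.547567669342428 94.54756766934243 slope deg 0.01 y at x=20,100 [0.1 0.1] resid 0.18
leg inner 62.5201107615224 92.5201107615224 slope deg -22.07 y at x=20,100 [45.6 14.8] resid 1.8
fence inner 17.564892628268787 102.56489262826878 slope deg -0.01 y at x=20,100 [-0.1 -0.1] resid 0.14
fence outer 17.564892628268787 102.56489262826878 slope deg -0.18 y at x=20,100 [-12.2 -12.5] resid 1.09
leg tip x [99.3, 99.8, 99.7, 99.6, 99.6, 99.6]
fence tip x [102.5, 104.4, 106.5]
```

View pics/m12.png

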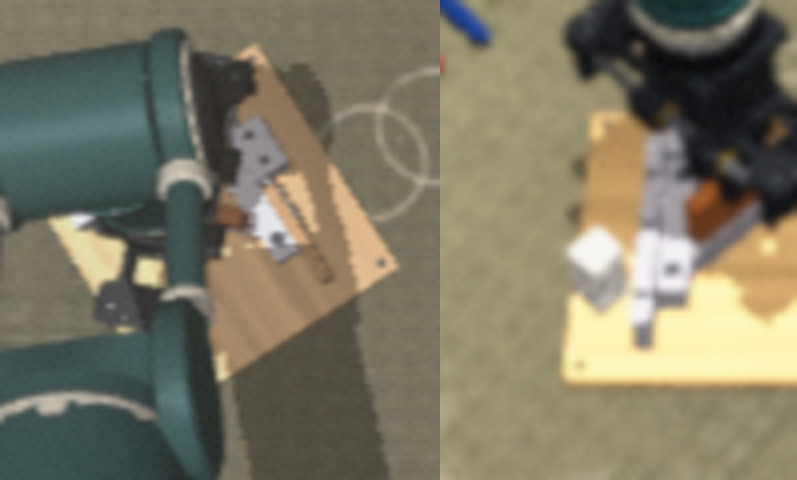

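View pics/c12.png

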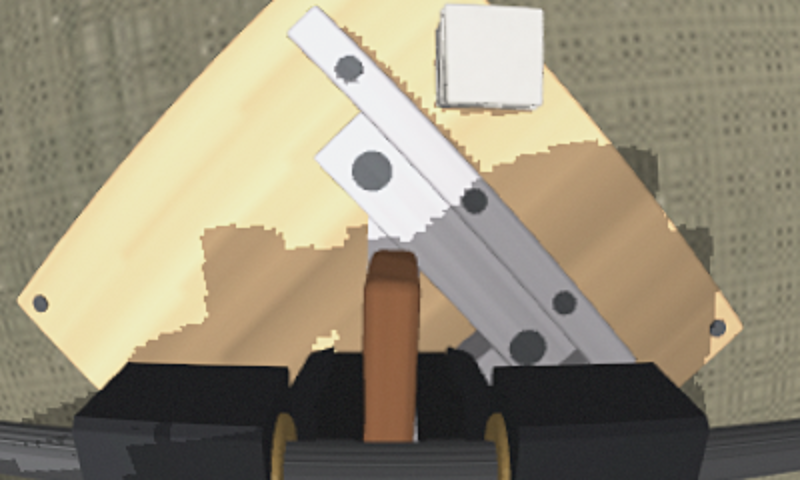

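The wrist crop shows no gap between leg and fence. In the top crop the wall, from (265,185) to (330,280), lies along the +y leg in line with the stop. The leg tip did not move under extra push, so the square is home. I check briefly that it holds steady.

move_arm:
  steps:
    - [[0,0,0],0]
    - [[0,0,0],0]
    - [[0,0,0],0]
    - [[0,0,0],0]
    - [[0,0,0],0]

```text
time: 16.8
position: [0.5442, 0.1358, 0.0385]
tcp_rot: [[0.158, 0.987, -0.022], [0.988, -0.158, 0.005], [0.002, -0.022, -1.0]]
ft_force: [-39.0, 11.4, 46.0]
width: 0.013
grasp_force: 30.1
```

```bash
python3 chk.py c13 | grep -v inner
python3 - <<'E'
from h import *
P=cloud(load("t12.npz"));im=load("t12.npz")["image"];z=P[...,2]
th=np.radians(124.1);ex=np.array([np.cos(th),np.sin(th)]);ey=np.array([-ex[1],ex[0]]);o=np.array([.602,.1248])
x=(P[...,:2]-o)@ex*1000;y=(P[...,:2]-o)@ey*1000
m=(abs(z-.045)<.005)&(y>50)&(y<130)&(x>-25)&(x<35)
print("wall",m.sum(),"dx/dy",np.polyfit(y[m],x[m],1),"x",x[m].min(),x[m].max())
m=(abs(z-.045)<.005)&(y>5)&(y<40)&(x>-40)&(x<15);print("stop x",x[m].min(),x[m].max())
m=(abs(z-.034)<.005)&(y>50)&(y<110)&(x>-15)&(x<35);print("leg x",x[m].min(),x[m].max(),"fit",np.polyfit(y[m],x[m],1))
E
```

```text
leg 1770 slope mrad [4.9 1.6] z at (70,10) 34.63 std 0.66 x 55.0 99.0 y 3.0 17.0
fence 2261 slope mrad [-3.  -0.4] z at (70,10) 45.46 std 0.73 x 15.0 109.0 y -10.0 -2.0
board 10836 slope mrad [0.7 1.5] z at (70,10) 10.35 std 0.64 x 40.0 140.0 y 26.0 90.0
t 16.85 pos [0.5442 0.1358 0.0385] yaw -9.07 shift [ 0.     -0.001  -0.0015] turn 1.83 F [-37.8  12.7  45.2] w 0.0132 q6 0.35
jig F 31.7 24.2 45.2 TCP jig mm 41.55 41.69 torque [ 1.94  6.69 -0.18] R z [-0.0216  0.005  -0.9998]
leg outer 24.523574495499453 94.52357449549945 slope deg 0.05 y at x=20,100 [0.1 0.1] resid 0.17
fence outer 17.515623650763388 107.51562365076336 slope deg 1.09 y at x=20,100 [-12.8 -11.3] resid 1.79
leg tip x [99.3, 99.8, 99.7, 99.6, 99.7, 99.6]
fence tip x [102.6, 104.4, 106.4]
wall 94 dx/dy [-0.04729141 -0.13251448] x -11.026685417317067 26.446851538305694
stop x -28.085080760784123 -0.5992668233550815
leg x -11.562003438971374 34.88450518085924 fit [-0.06930014 15.29897268]
```

```bash
python3 -c "
from rig import ctrl
print(ctrl.sign_off())"
```

```text
the job is handed in; nothing more can be done
None
```

I handed the job in at about 17 s. The square lies flat on the board, flush along the fence and home against the stop with the wall pushed out square, and the gripper still holds it by the bar and presses; the fence contact was measured, while the stop and wall were judged from forces and the top view.

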